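Hold the contact printer's shutter open at the clip

ROBOT

A 6-joint arm with a two-finger parallel gripper is mounted at the origin on the work surface. World frame = base frame: x ahead of the robot, y to its left, z up, the work surface at z = 0. Lengths are in m, angles in rad, forces in N, time in s.
With the tool pointing down it reaches from about 0.275 to 1 m from the base axis. Payload 8.4 kg.
Tool frame: the origin (TCP) lies at the very end of the fingers, on their centre line; the grasp point (between the pads) lies 19 mm behind it (r.tcp_to_grasp is the distance from the TCP to the grasp point, in m); z points along the fingers, y is the direction in which the jaws open and shut (so a half turn about z gives the same grasp; the last joint's range is limited). The gripper opens to 85 mm and grips with 20 to 120 N. Pads are 22 mm wide; open, the fingers measure 114 mm over their backs; the gripper's body (76 mm by 85 mm) begins 54 mm behind the grasp point. The pads swing forward as they close: fully open they stand 13 mm farther back than shut.
Start: joints at [-1.316, 0.353, 1.633, -0, 1.155, -0.002], TCP at [0.159, -0.605, 0.192] pointing down, gripper open.
Joint ranges: [-2.63, 2.63], [-0.92, 2.1], [0.06, 2.66], [-1.3, 4.44], [0, 2.69], [-3.02, 3.02]. Speed limits (rad/s): [2.22, 2.22, 2.79, 3.14, 3.14, 3.14].

INTERFACE

Orientations are given as a unit quaternion [w, x, y, z].
In Python, from cell import r, gripper_open, close, vision gives the robot as it stands. Calls block until the motion is done:
- r.move_pose(position, orientation): joint-space move of the TCP to a pose.
- r.movel(position, vel=0.15, ori=None): straight line of the TCP; ori=None keeps the orientation; vel is the mean speed in m/s.
- r.move_j(angles): joint-space move.
- gripper_open() and close(grasp_force=None): open the fingers fully, or close them until they stop; grasp_force is the grip in N (None keeps the last).
- r.sleep(seconds).
- r.inverse_kinematics(position, orientation): joint angles nearest the present ones, or None.
- vision.read_camera(name): name is "scene" or "top" or "wrist"; returns a dict with "pixels" (384x512x3 uint8, blue, green, red), "mtx" (3x3 intrinsics, pixels), "R" (3x3) and "t" (3): a world point X has camera coordinates R X + t. Camera axes: x right, y down, z forward; pixel columns grow to the right and rows downward; lengths in m; the calibration is good to about 2 mm. A picture is of the moment at which its call begins. There is no depth.
A pose or a line that the arm cannot do raises r.IKError and nothing moves.
- r.close_job(): hands the job in, once; it reports no verdict.
Readings, each from a call of its own:
- r.current_clock(): time.
- r.current_q(): joint angles.
- r.current_joint_velocities(): joint speeds.
- r.current_tau(): joint torques, N m.
- r.current_ee_pos(): TCP position.
- r.current_tool_rot(): TCP orientation.
- r.current_wrist_force(): force on the tool from outside, world axes, zero at the start.
- r.current_moment(): the same for the moment, N m.
- r.current_width(): finger opening in m.
Only numpy, scipy, OpenCV 4.12 (cv2) and the standard library are available. Lean on these libraries where they do the work, as an engineer would, in place of code of your own. Each camera call takes 0.05 s, during which the arm holds its last target. There are 200 camera calls.

TASK

Press the contact printer's hinged lid down until it clicks fully shut, and only then draw the spring-return shutter slide out by its upright tab until its pointer is level with the index clip on the rail, and keep it there for at least three seconds. Finish while still holding the slide at the clip: it springs back if let go. Leave the index clip, the bottle, the tank and the canister where they are.

Things in the scene. Friction and masses are not known exactly. Their poses are not given: they have to be found in the camera images.
- printer: contact printer, screwed down: a grey box 200 (x) x 180 (y) x 73 mm tall. Origin at the centre of its underside, z up; its own -x is the front, whence the slide is drawn. In front lies a low bed with two aluminium rails along x (centred at y = +-62 mm, 16 mm wide, tops 48 mm above the bench) from x = -100 to -270 mm. Its front points within about 20 degrees of world -y.
- lid (a joint): angle of the lid, a black plate 190 (x) x 170 (y) x 12 mm hinged at the box's rear top edge. 0 rad = fully shut, grows as it opens (starts 0.45 to 0.8, stop 1.2); a stiff hinge keeps it where it is left. From 0.06 rad down a sprung catch resists with 8 to 15 N at the free edge, gives way at 0.03 and then holds the lid at 0. The shut lid's top lies 89 mm above the bench.
- lid_hinge (a point): centre of the lid's hinge line: 96 mm behind the printer's origin (printer x = +96 mm), y = 0, 75 mm above the bench; the hinge line runs along the printer's y
- lid_press (a point): point on the lid's top face where to press, on its grey strip in the middle near the free edge: 165 mm from the hinge line and 14 mm above the lid's plane through the hinge (with the lid shut it lies at printer x = -69, y = 0, 89 mm above the bench). The lid reaches 27 mm beyond it.
- slide (a joint): how far the shutter slide is drawn out, in m: 0 = home, grows as it comes out along the printer's -x, stop at 0.085. A spring pulls it home with about 5 N at home and 80 N/m more on the way out (8 to 10 N at the clip).
- slide_tab (a point): middle of the top edge of the slide's upright black tab, 88 mm above the bench. The tab is 10 mm thick along the printer's x, 40 mm wide along y, 46 mm tall on the flat slide plate (plate top 42 mm above the bench; a foot 22 mm long in x reaches 47 mm). At home its middle is 60 mm in front of the box. Pinch it from above, one finger in front and one behind.
- slide_pointer (a point): tip of the thin black pointer, 4 mm wide along x, that reaches sideways from the tab's base towards the printer's -y rail; same printer x as the tab's middle, 52 mm above the bench. It moves with the slide.
- index_mark (a point): middle of the inner end of the index clip, a dark steel clip 6 mm wide along the printer's x that stands 16 mm above the printer's -y rail; 57 mm to the printer's -y side, 52 mm above the bench. The slide is at the mark when slide_pointer and index_mark have the same printer x.
- index (a joint): where the index clip stands on its rail, in m along the printer's -x, counted so that the slide is at the mark when joint slide equals joint index. It differs from run to run (0.03 to 0.06) and must not be moved; it is stiff.
- bottle: amber bottle, 64 mm across, 150 mm tall, loose, beside the box; origin at the centre of its foot. Leave alone.
- tank: black round film tank, 86 mm across, 110 mm tall, loose, out in front of the rails; origin at the centre of its foot. Leave alone.
- canister: small black film canister with a grey cap, 32 mm across, 50 mm tall, loose, beside the -y rail; origin at the centre of its foot. Leave alone.

How it is judged:
By the outcome, as a careful person would: the job done as asked, in the order asked, and still so for the second after the job is handed in, while the arm keeps its last pose, push and grip.
It also fails if it takes over 51 s, if anything falls off the work surface, if the arm or the gripper's body presses on something with over 40 N, if the wrist force passes 120 N, or if a joint passes its speed limit or range.

## Working session

There is one attempt and no reset: what is moved stays moved. The work goes in short steps, each a Python script; the robot and the scene stay as the last script left them, time stands still between calls to the robot, and variables do not carry over. Pictures are saved under pics/ and viewed, about 8 in all and at most 12, crops included, and the job is handed in when it is done.

```bash
ls; mkdir -p pics; python3 - <<'E'
from cell import r, vision
import cv2,numpy as np
ims=[]
for n in ["scene","top"]:
    c=vision.read_camera(n); cv2.imwrite(f"pics/{n}0.png",c["pixels"]); np.savez(f"pics/{n}0.npz",**c)
    print(n,np.round(-c["R"].T@c["t"],3),c["mtx"][0,0],np.round(c["R"][2],2))
print(r.current_clock(),r.current_tool_rot())
E
```

```text
pics
scene [1.173 0.246 0.529] 390.35378805028967 [-0.73 -0.36 -0.58]
top [ 0.538 -0.027  1.031] 402.699853334874 [ 0.07 -0.01 -1.  ]
0.1 [-6.47930681e-04  9.91766853e-01  1.28054996e-01 -8.54052202e-05]
```

View pics/top0.png

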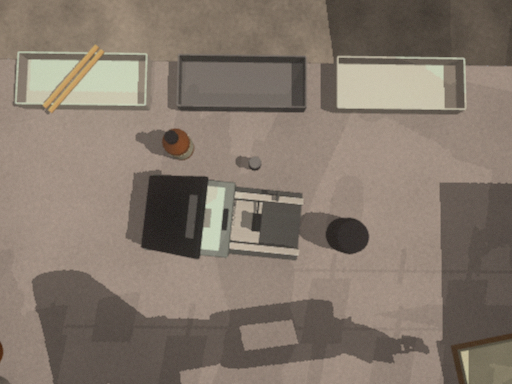

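View pics/scene0.png

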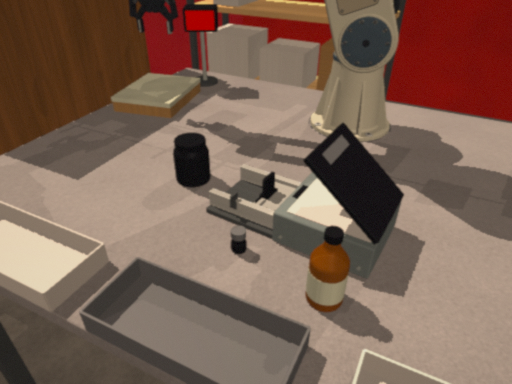

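The top view shows the printer at about (140–300, 175–260) with its front to the image right (world −y). The lid is open, the tank is at (348,236), the canister at (254,163) and the bottle at (178,143). I'll enlarge the printer.

```bash
python3 - <<'E'
import cv2,numpy as np
im=cv2.imread("pics/top0.png")[165:270,135:310]
im=cv2.convertScaleAbs(im,alpha=1.5,beta=20)
cv2.imwrite("pics/crop.png",cv2.resize(im,None,fx=4.5,fy=4.5,interpolation=cv2.INTER_CUBIC))
E
```

```text
(no output)
```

View pics/crop.png

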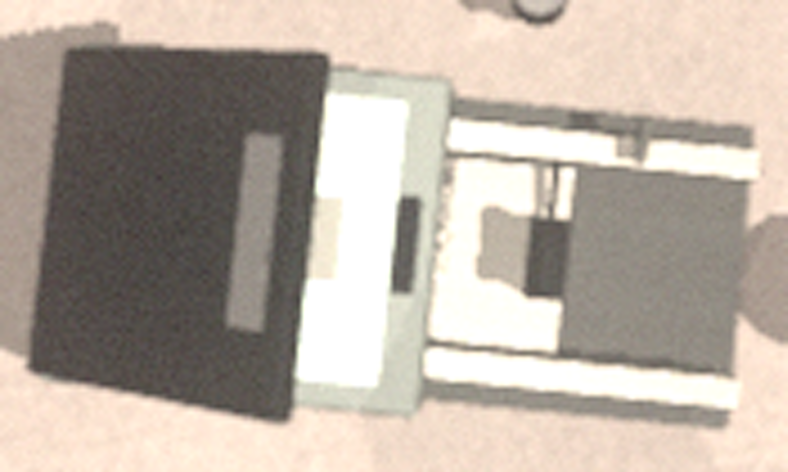

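```bash
cat > h.py <<'E'
import numpy as np, cv2
def ray(c,uv,z):
    "world point at height z on the ray of pixel uv"
    d=c["R"].T@np.linalg.inv(c["mtx"])@[uv[0],uv[1],1.]; o=-c["R"].T@c["t"]
    return o+d*(z-o[2])/d[2]
def proj(c,X):
    p=c["mtx"]@(c["R"]@np.asarray(X)+c["t"]); return p[:2]/p[2]
E
python3 - <<'E'
from h import *
c=dict(np.load("pics/top0.npz"))
P=lambda u,v,z: ray(c,((u+.5)/4.5-.5+135,(v+.5)/4.5-.5+165),z)[:2]
ru=[P(450,118,.048),P(760,148,.048),P(450,150,.048),P(757,180,.048)]
rl=[P(426,348,.048),P(738,378,.048),P(424,376,.048),P(736,408,.048)]
dirs=[ru[1]-ru[0],ru[3]-ru[2],rl[1]-rl[0],rl[3]-rl[2]]
print([np.degrees(np.arctan2(*d[::-1])) for d in dirs],[np.linalg.norm(d) for d in dirs])
f1,f2=P(450,80,.073),P(418,412,.073); print("front",f1,f2,np.linalg.norm(f1-f2), np.degrees(np.arctan2(*(f1-f2)[::-1]))-90)
f=sum(d/np.linalg.norm(d) for d in dirs); 
n=(f1-f2)/np.linalg.norm(f1-f2); f=f/np.linalg.norm(f); f=f+np.array([n[1],-n[0]]); f/=np.linalg.norm(f)
x=-f; y=np.array([-x[1],x[0]])
mid=(sum(ru)+sum(rl))/8
O=np.array([0,0.]); 
fr=(f1+f2)/2
ox=fr@x+.100; ox2=np.mean([P(760,148,.048)@x,P(757,180,.048)@x,P(738,378,.048)@x,P(736,408,.048)@x])+.270
oy=mid@y; print("ox",ox,ox2,"oy",oy,fr@y)
O=x*(ox+ox2)/2+y*oy
print("O",O,"x",x,"yaw",np.degrees(np.arctan2(x[1],x[0])))
L=lambda p:np.round([(p-O)@x,(p-O)@y],4)
print("foot",L(P(547,257,.047)),"pointer",L(P(553,190,.052)),"clip",L(P(632,145,.056)))
a=.096
for u,v in [(327,52),(288,420)]:
    # free-edge corner: top face, 192 out, 14 up
    from scipy.optimize import brentq
    g=lambda t:L(P(u,v,.075+.192*np.sin(t)+.014*np.cos(t)))[0]-(.096-.192*np.cos(t)+.014*np.sin(t))
    ts=np.linspace(.2,1.2,11); print("lid",[round(float(g(t)),3) for t in ts])
for nme,u,v,z in [("bottle",177,137,.15),("tank",348,236,.11),("can",254,163,.05)]: print(nme,ray(c,(u,v),z)[:2],L(ray(c,(u,v),z)[:2]))
np.savez("pr.npz",O=O,x=x,y=y)
E
```

```text
[np.float64(-94.8630717288174), np.float64(-94.92096237769637), np.float64(-94.85803490730824), np.float64(-95.22260176493847)] [np.float64(0.16937723172234373), np.float64(0.1675481535445384), np.float64(0.16895897170318047), np.float64(0.1688767722455652)]
front [0.62377661 0.01031431] [0.44902696 0.02455041] 0.17532856506552222 -94.65735486168894
ox 0.16236558639590018 0.16282644105248406 oy -0.5315039128732265 -0.5330490552845178
O [0.54326966 0.11743915] x [0.08388239 0.99647566] yaw 85.18823881326048
foot [-0.1605 -0.0007] pointer [-0.1602 -0.037 ] clip [-0.2003 -0.0651]
lid [0.05, 0.041, 0.031, 0.02, 0.007, -0.007, -0.023, -0.04, -0.057, -0.076, -0.094]
lid [0.05, 0.042, 0.032, 0.02, 0.007, -0.007, -0.023, -0.039, -0.057, -0.075, -0.094]
bottle [0.71595688 0.13599598] [ 0.033  -0.1705]
tank [ 0.50081942 -0.25139118] [-0.3711  0.0114]
can [ 0.67417939 -0.03566407] [-0.1416 -0.1433]
```

```bash
cat >> h.py <<'E'
pr=np.load("pr.npz"); O,px,py=pr["O"],pr["x"],pr["y"]
phi=np.arctan2(px[1],px[0])-np.pi/2
Q=[0,np.cos(phi/2),np.sin(phi/2),0]      # tool down, jaws along printer x
def W(a,b,z): return [*(O+px*a+py*b),z]
def L(p): p=np.asarray(p); return np.r_[(p[:2]-O)@px,(p[:2]-O)@py,p[2]]
def lid(t): return W(.096-.165*np.cos(t)+.014*np.sin(t),0,.075+.165*np.sin(t)+.014*np.cos(t))
E
python3 - <<'E'
from h import *; from cell import *
close(20); p=r.current_ee_pos()
r.movel([p[0],p[1],.28],vel=.25)
a=lid(.65); a[2]=.28
r.move_pose(a,Q); print(r.current_clock(),r.current_q(),L(r.current_ee_pos()))
f0=np.array(r.current_wrist_force()); print("f0",f0)
b=lid(.70); r.movel(b[:2]+[b[2]+.02],vel=.15)
for t in np.arange(.7,.05,-.1):
    r.movel(lid(t),vel=.1); print(round(t,2),np.round(np.array(r.current_wrist_force())-f0,1))
print(r.current_clock())
E
```

```text
4.1583 [ 1.62243805e-01  1.58909369e-01  1.69280214e+00 -1.99524483e-04
  1.28986360e+00  1.81780840e+00] [-2.74916093e-02 -2.11836286e-04  2.79997984e-01]
f0 [ 0.55476005 -0.32272437 -0.81052175]
0.7 [-0.9  0.2  1.1]
0.6 [-0.2  1.   0.7]
0.5 [-0.8 -0.   0.9]
0.4 [-0.9  0.1 -0. ]
0.3 [0.5 0.7 1.2]
0.2 [-0.  -0.1  1.2]
0.1 [0.4 0.7 1.4]
7.0167
```

```bash
python3 - <<'E'
from h import *; from cell import *
cv2.imwrite("pics/s1.png",vision.read_camera("scene")["pixels"])
f0=np.array([.5,-.3,-.8])
for z in np.arange(.098,.0795,-.001):
    p=lid(0); r.movel([p[0],p[1],z],vel=.03); f=np.array(r.current_wrist_force())-f0
    print(round(z,3),np.round(f,1),round(r.current_ee_pos()[2],4))
    if f[2]>30: break
cv2.imwrite("pics/s2.png",vision.read_camera("scene")["pixels"])
cv2.imwrite("pics/s12.png",np.hstack([cv2.imread(f"pics/s{i}.png")[100:300,200:420] for i in (1,2)]))
print(r.current_clock())
E
```

```text
0.098 [-0.4  0.6  0.4] 0.0979
0.097 [-0.5  0.3  1.8] 0.097
0.096 [-0.7  0.3  2.4] 0.096
0.095 [-0.5  0.5  2. ] 0.095
0.094 [0.  0.2 1.4] 0.094
0.093 [-0.2 -0.2  0.9] 0.0929
0.092 [ 0.5 -0.2 -0. ] 0.0919
0.091 [-0.3  0.7  1.8] 0.0909
0.09 [ 0.9 -0.4  1.2] 0.0899
0.089 [-0.1  0.1  1.9] 0.0889
0.088 [-0.5  0.1  2.1] 0.0879
0.087 [-0.  -0.1  1.8] 0.0869
0.086 [-0.3 -0.2  1.6] 0.0859
0.085 [-0.2  0.   1.9] 0.0849
0.084 [0.4 0.1 1.1] 0.0839
0.083 [-0.3 -0.2  1.7] 0.0829
0.082 [ 0.7 -0.5  1.6] 0.0819
0.081 [-0.2  0.   1.9] 0.0809
0.08 [-0.  -0.3  0.5] 0.0799
12.025
```

View pics/s12.png

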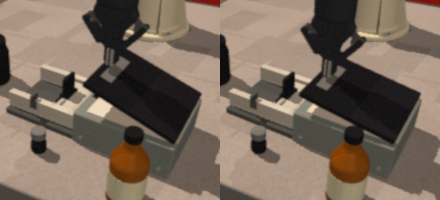

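```bash
python3 - <<'E'
from h import *; from cell import *
im=cv2.imread("pics/s2.png")[120:240,260:420]; a=cv2.convertScaleAbs(cv2.resize(im,None,fx=4,fy=4,interpolation=cv2.INTER_CUBIC),alpha=2,beta=30)
cv2.imwrite("pics/s2z.png",a)
print(r.current_width(),L(r.current_ee_pos()),r.current_tool_rot(),Q)
c=np.load("pics/scene0.npz"); 
for X in [W(-.069,0,.08),W(-.096,.085,.089),W(-.096,-.085,.089),W(-.1,-.09,.073),W(.1,-.09,.073)]: print(np.round((proj(c,X)-[260,120])*4))
E
```

```text
4.8491954146142304e-05 [-6.89744016e-02  5.57527560e-05  7.99198326e-02] [-3.29557050e-05  9.99117543e-01 -4.20015688e-02 -5.52760733e-05] [0, np.float64(0.9991185268987259), np.float64(-0.041978199195770706), 0]
[182. 282.]
[205. 180.]
[ 55. 335.]
[ 42. 365.]
[451. 515.]
```

View pics/s2z.png

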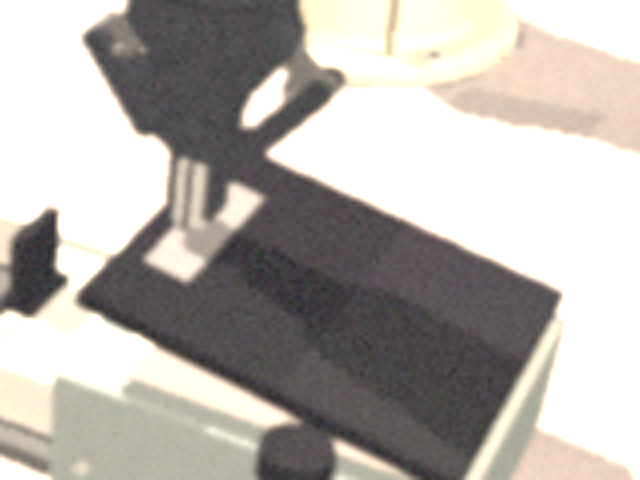

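```bash
python3 - <<'E'
from h import *; from cell import *
out=[]
tcp=np.array(r.current_ee_pos()); print(L(tcp),r.current_clock())
for n in ["scene","top","wrist"]:
    c=vision.read_camera(n); np.savez(f"pics/{n}3.npz",**c); im=c["pixels"].copy()
    if n!="wrist":
        ctr=proj(c,tcp); w=60 if n=="scene" else 60
        x0,y0=int(ctr[0]-w*.8),int(ctr[1]-w)
        im=cv2.resize(im[y0:y0+2*w-20,x0:x0+2*w],None,fx=3.2,fy=3.2,interpolation=cv2.INTER_CUBIC)
        im=cv2.convertScaleAbs(im,alpha=1.7,beta=20)
        def m(X,col): u,v=(proj(c,X)-[x0,y0]+.5)*3.2; cv2.circle(im,(int(u),int(v)),3,col,-1)
    else:
        im=cv2.convertScaleAbs(cv2.resize(im,(384,288)),alpha=1.7,beta=20)
        def m(X,col): u,v=proj(c,X)*.75; cv2.circle(im,(int(u),int(v)),3,col,-1)
    m(tcp,(0,0,255)); m(W(-.1,-.09,.073),(0,255,0)); m(W(-.1,.09,.073),(0,255,0)); m(W(-.096,-.085,.089),(255,0,0)); m(W(-.096,.085,.089),(255,0,0)); m(W(-.16,0,.088),(0,255,255)); m(W(-.27,-.07,.048),(0,255,0))
    out.append(im[:320,:384])
h=max(o.shape[0] for o in out); out=[cv2.copyMakeBorder(o,0,320-o.shape[0],0,384-o.shape[1],0) for o in out]
S=np.vstack([np.hstack(out[:2]),np.hstack([out[2],np.zeros_like(out[2])])]); cv2.imwrite("pics/all3.png",S[:600])
E
```

```text
[-6.89744016e-02  5.57527560e-05  7.99198326e-02] 12.025
```

View pics/all3.png

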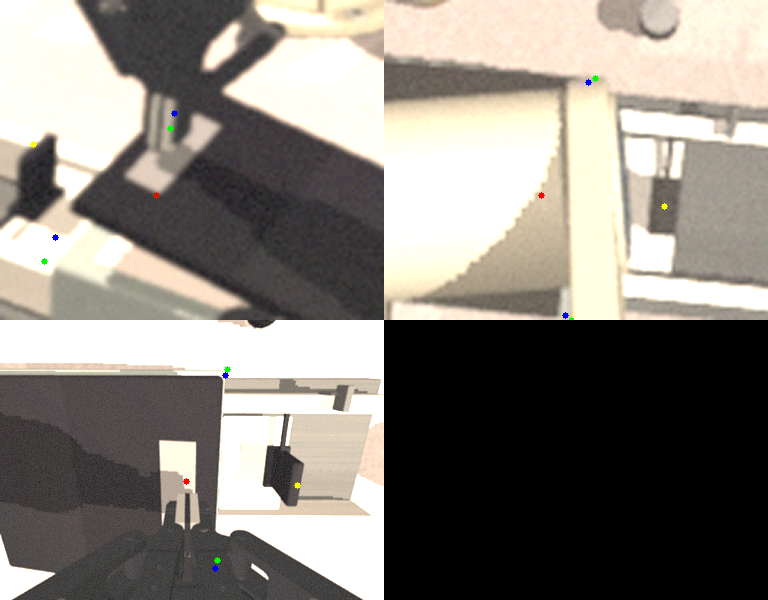

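```bash
python3 - <<'E'
from h import *
w=dict(np.load("pics/wrist3.npz")); s=dict(np.load("pics/scene3.npz"))
tcp=np.array(W(-.069,0,.0799)); print("cam",L(-w["R"].T@w["t"]),np.round(w["R"][2],2),w["mtx"][0,0])
for k in (0,.01,.02,.03,.04):
  p=tcp+[0,0,k]; print(k,"wrist disp",proj(w,p)*.75+[0,320],proj(w,p+[.011,0,0])*.75+[0,320],"scene",proj(s,p)-proj(s,tcp),)
for t in (0,.05,.1,.15,.2):
  for sy in (-.085,):
    e=W(.096-.192*np.cos(t)+.014*np.sin(t),sy,.075+.192*np.sin(t)+.014*np.cos(t))
    print(t,"corner wrist",proj(w,e)*.75+[0,320],"scene zoom",(proj(s,e)-[260,120])*4)
E
```

```text
cam [-0.06909016 -0.08209812  0.26091559] [-0.32  0.03 -0.95] 308.3633989503707
0 wrist disp [186.94589839 481.41528022] [185.8441147  469.47127191] scene [0. 0.]
0.01 wrist disp [186.94117962 486.51400089] [185.78281709 474.05440942] scene [ 0.40545534 -4.07779293]
0.02 wrist disp [186.93596084 492.15299546] [185.71489426 479.13290599] scene [ 0.81685634 -8.21538321]
0.03 wrist disp [186.93015813 498.42294143] [185.63921072 484.79165946] scene [  1.23433475 -12.41409586]
0.04 wrist disp [186.92366767 505.43601073] [185.55435582 491.13614356] scene [  1.65802623 -16.67529536]
0 corner wrist [225.46614414 375.70689928] scene zoom [ 55.21281811 335.23820333]
0.05 corner wrist [226.3256939 375.4472725] scene zoom [ 57.6755242  319.49977188]
0.1 corner wrist [226.51044579 375.15677497] scene zoom [ 61.06809191 303.92028748]
0.15 corner wrist [225.88439828 374.83045148] scene zoom [ 65.40756695 288.53281323]
0.2 corner wrist [224.27825635 374.46228202] scene zoom [ 70.71021568 273.37196426]
```

The scene and wrist views agree that the fingertips end about 30–35 mm short of the reported TCP. The lid is still about 0.1 rad open. I'll keep pressing, guarded by force.

```bash
python3 - <<'E'
from h import *; from cell import *
f0=np.array([.5,-.3,-.8]); p=lid(0)
for z in np.arange(.077,.035,-.0015):
    r.movel([p[0],p[1],z],vel=.05); f=np.array(r.current_wrist_force())-f0
    print(round(z,4),np.round(f,1),round(r.current_ee_pos()[2],4))
    if f[2]>28: break
print(r.current_clock(),r.current_width())
c=vision.read_camera("scene"); np.savez("pics/scene4.npz",**c); im=c["pixels"]
w=vision.read_camera("wrist"); np.savez("pics/wrist4.npz",**w)
a=cv2.convertScaleAbs(cv2.resize(im[120:260,195:395],None,fx=4,fy=4,interpolation=cv2.INTER_CUBIC),alpha=1.4,beta=10); cv2.imwrite("pics/s4z.png",a)
E
```

```text
0.077 [-0.3  0.6  1. ] 0.0768
0.0755 [-0.2  0.8  1.7] 0.0754
0.074 [-1.   0.1  0.9] 0.0739
0.0725 [-0.5  0.4  1. ] 0.0724
0.071 [-0.9  0.2  1.7] 0.0709
0.0695 [-0.2  1.4  1.2] 0.0694
0.068 [-0.3  0.6  1.3] 0.0679
0.0665 [-0.1  1.1  0.6] 0.0664
0.065 [ 0.3 -0.   1.1] 0.0649
0.0635 [-0.4  0.9  0.6] 0.0634
0.062 [-0.5  0.9  0.4] 0.0619
0.0605 [-0.5  0.9  0.6] 0.0604
0.059 [-2.7 -0.6  9.1] 0.0595
0.0575 [-4.8 -2.  12.4] 0.0584
0.056 [-4.4 -2.6 13.6] 0.0569
0.0545 [-2.9 -3.3  9.6] 0.0551
0.053 [-2.1 -4.5  7.7] 0.0534
0.0515 [-0.6 -1.9  3.7] 0.0516
0.05 [-1.1 -1.6  2.6] 0.0499
0.0485 [-4.8 -3.  17.7] 0.0496
0.047 [-10.4  -3.   33.5] 0.0494
17.425 -0.00015600844490425175
```

View pics/s4z.png

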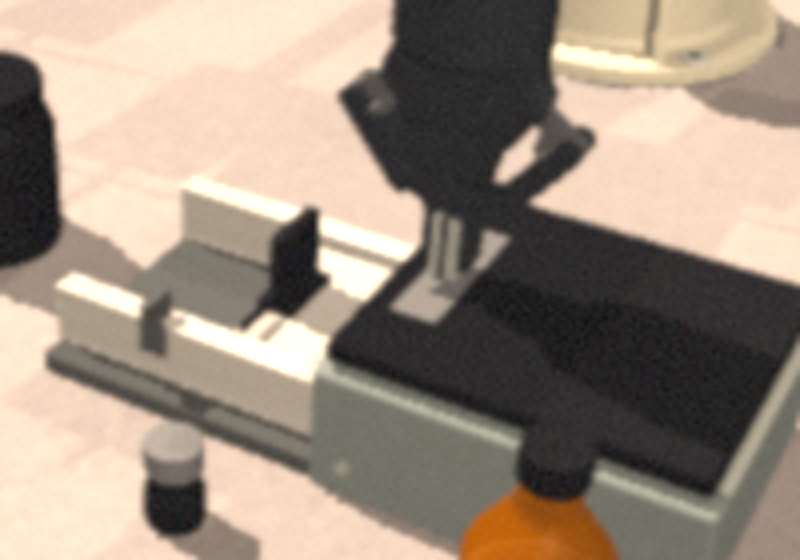

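The force peaked at 13.6 N, fell to 2.6 N, then met the hard stop, and the picture shows the lid flush: it has clicked shut. The tip was at 0.089 when the TCP read 0.0496, so the real tip is 39 mm behind the reported TCP. Now a near look above the tab.

```bash
python3 - <<'E'
from h import *; from cell import *
p=lid(0); r.movel([p[0],p[1],.11],vel=.2); r.movel(W(-.18,0,.11),vel=.25); gripper_open()
print(r.current_clock(),L(r.current_ee_pos()),r.current_wrist_force())
w=vision.read_camera("wrist"); np.savez("pics/wrist5.npz",**w)
im=cv2.convertScaleAbs(cv2.resize(w["pixels"],(768,576),interpolation=cv2.INTER_CUBIC),alpha=1.4,beta=10)
def m(X,col): u,v=(proj(w,X)+.5)*1.5-.5; cv2.drawMarker(im,(int(round(u)),int(round(v))),col,cv2.MARKER_CROSS,10,1); print(round(u),round(v))
m(W(-.160,-.057,.052),(0,0,255)); m(W(-.200,-.057,.052),(0,255,0)); m(W(-.096,-.085,.089),(255,0,0)); m(W(-.27,-.07,.048),(255,0,255));m(W(-.27,-.054,.048),(255,0,255)); m(W(-.16,0,.088),(0,255,255)); m(W(-.1,-.09,.073),(255,255,0))
cv2.imwrite("pics/w5.png",im)
E
```

```text
19.3667 [-1.80001728e-01 -9.76514088e-06  1.10028662e-01] [-0.22881103 -0.3724163  -0.09693481]
335 173
413 173
170 113
552 146
548 178
332 304
193 102
```

View pics/w5.png

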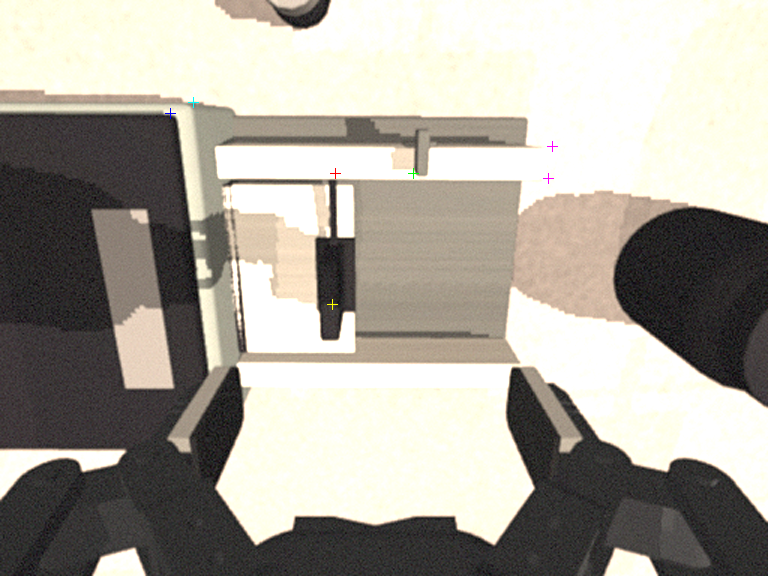

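```bash
python3 - <<'E'
from h import *
w=dict(np.load("pics/wrist5.npz")); print(w["mtx"])
A=[(-.096,-.085,.089,178,113),(-.096,.085,.089,207,449),(-.1,-.054,.048,217,179),(-.27,-.054,.048,521,180),(-.1,.054,.048,240,363),(-.27,.054,.048,520,362),(-.27,-.07,.048,526,146),(-.1,-.07,.048,217,146),(-.1,-.09,.073,234,112)]
A=np.array(A); X=np.array([W(*a[:3]) for a in A]); uv=(A[:,3:]+.5)/1.5-.5
ok,rv,t=cv2.solvePnP(X,uv,w["mtx"],None); R=cv2.Rodrigues(rv)[0]
e=cv2.projectPoints(X,rv,t,w["mtx"],None)[0][:,0]-uv; print(np.round(e,1).tolist())
print("pnp cam",L((-R.T@t)[:,0]),"reported",L(-w["R"].T@w["t"]))
print("rel rot deg",np.degrees(cv2.Rodrigues(R.T@w["R"])[0].T))
c={"R":R,"t":t[:,0],"mtx":w["mtx"]}
g=lambda u,v,z:L(ray(c,((u+.5)/1.5-.5,(v+.5)/1.5-.5),z))
h=lambda u,v,z:L(ray(w,((u+.5)/1.5-.5,(v+.5)/1.5-.5),z))
print("ptr",g(334,195,.052),"clip inner top",g(423,174,.064),"clip in bottom",g(421,178,.052),"tab top",g(330,285,.088))
print("rep: ptr",h(334,195,.052),"clip",h(423,174,.064),"tab",h(330,285,.088))
E
```

```text
[[308.36339895   0.         249.51262332]
 [  0.         308.36339895 184.26279004]
 [  0.           0.           1.        ]]
[[6.8, -2.5], [1.6, -1.2], [6.5, 1.9], [2.0, -0.8], [-2.4, 1.0], [-1.3, -0.8], [-0.8, 2.8], [5.5, 4.7], [-17.5, -4.0]]
pnp cam [-0.18139224 -0.03518921  0.31757009] reported [-0.18012907 -0.08214846  0.29103496]
rel rot deg [[ -1.51388458 -10.79425448  -0.54669536]]
ptr [-0.16125431 -0.04580584  0.052     ] clip inner top [-0.2102189  -0.05596547  0.064     ] clip in bottom [-0.21046262 -0.05475075  0.052     ] tab top [-1.60983889e-01  1.03625824e-04  8.80000000e-02]
rep: ptr [-0.15938439 -0.04582357  0.052     ] clip [-0.20360145 -0.05772704  0.064     ] tab [-0.15947495 -0.00950954  0.088     ]
```

```bash
python3 - <<'E'
from h import *
w=dict(np.load("pics/wrist5.npz"))
for k in (0,.013,.03,.04,.05,.06):
    print(k,[np.round(proj(w,W(-.18+a,b,.11+k))*1.5).tolist() for a in(.050,-.050) for b in (-.011,.011)])
# clip / pointer columns: print a grey profile
g=cv2.cvtColor(w["pixels"],cv2.COLOR_BGR2GRAY)
for v in (100,108,112,114,116): print(v,g[v,268:296].tolist())
for v in (130,140): print(v,g[v,210:240].tolist())
E
```

```text
0 [[255.0, 299.0], [259.0, 346.0], [493.0, 299.0], [489.0, 346.0]]
0.013 [[247.0, 311.0], [251.0, 361.0], [501.0, 311.0], [496.0, 361.0]]
0.03 [[234.0, 330.0], [240.0, 383.0], [513.0, 330.0], [507.0, 383.0]]
0.04 [[226.0, 342.0], [232.0, 399.0], [522.0, 342.0], [515.0, 399.0]]
0.05 [[216.0, 357.0], [223.0, 416.0], [531.0, 357.0], [524.0, 416.0]]
0.06 [[205.0, 373.0], [214.0, 435.0], [542.0, 373.0], [534.0, 435.0]]
100 [160, 161, 160, 161, 162, 160, 163, 151, 105, 56, 75, 105, 109, 111, 108, 110, 106, 121, 190, 243, 244, 243, 240, 242, 241, 240, 243, 242]
108 [155, 160, 158, 162, 158, 162, 163, 156, 92, 56, 84, 112, 114, 113, 106, 107, 107, 152, 238, 243, 241, 239, 240, 240, 239, 240, 240, 240]
112 [162, 161, 155, 159, 156, 160, 167, 155, 82, 47, 81, 108, 107, 112, 108, 105, 103, 156, 238, 243, 239, 240, 238, 239, 240, 240, 240, 239]
114 [244, 245, 245, 243, 246, 243, 248, 244, 152, 59, 77, 108, 109, 107, 110, 109, 109, 172, 245, 247, 244, 243, 244, 244, 242, 243, 244, 243]
116 [246, 246, 246, 246, 246, 246, 248, 249, 230, 143, 99, 104, 106, 104, 106, 107, 127, 194, 246, 248, 245, 245, 244, 246, 245, 245, 245, 246]
130 [152, 151, 152, 157, 160, 156, 152, 181, 227, 133, 28, 34, 27, 42, 130, 228, 234, 230, 227, 229, 229, 229, 231, 240, 237, 161, 101, 98, 101, 103]
140 [179, 147, 156, 154, 157, 156, 159, 157, 152, 115, 53, 34, 31, 31, 120, 225, 232, 228, 226, 227, 229, 226, 228, 230, 234, 192, 119, 94, 100, 105]
```

```bash
python3 - <<'E'
from h import *; from cell import *
r.movel(W(-.168,0,.09),vel=.15)
for z in (.06,.04,.033,.027):
    r.movel(W(-.168,0,z),vel=.1); f=np.array(r.current_wrist_force()); print(z,np.round(f,1))
    if np.linalg.norm(f)>15: break
else:
    close(60); print("w",r.current_width(),np.round(r.current_wrist_force(),1))
print(r.current_clock())
w=vision.read_camera("wrist"); np.savez("pics/wrist6.npz",**w)
im=cv2.convertScaleAbs(cv2.resize(w["pixels"],(768,576),interpolation=cv2.INTER_CUBIC),alpha=1.3,beta=10)
cv2.imwrite("pics/w6.png",im)
E
```

```text
0.06 [ 1.1  0.1 -0.7]
0.04 [-0.6  0.6 -0.7]
0.033 [-0.5  0.8  0.9]
0.027 [-0.8 -0.2  1. ]
w 0.008715365051756225 [-0.2  5.3  5.9]
21.7083
```

View pics/w6.png

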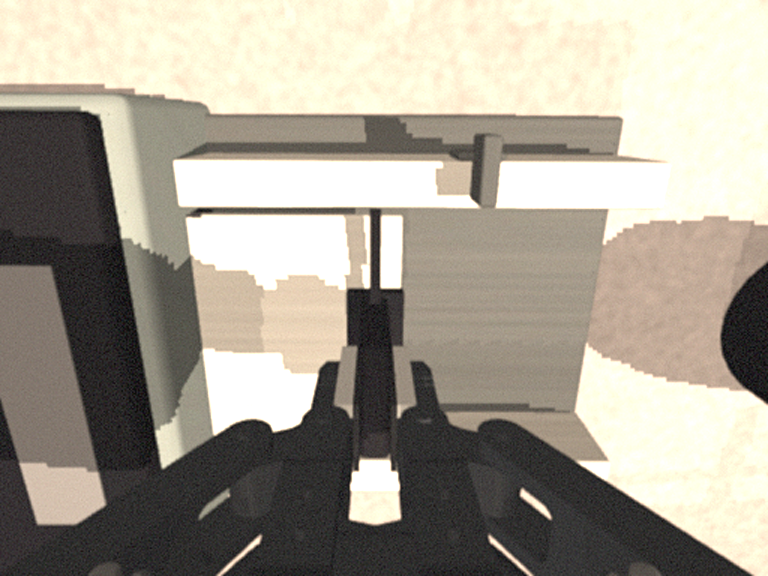

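```bash
python3 - <<'E'
from h import *
w=dict(np.load("pics/wrist6.npz")); g=cv2.cvtColor(w["pixels"],cv2.COLOR_BGR2GRAY)
for v in (110,120,128,132,135): print(v,g[v,308:338].tolist())
for v in (142,150,165,180): print(v,g[v,240:262].tolist())
E
```

```text
110 [144, 142, 141, 147, 141, 145, 110, 65, 46, 37, 41, 40, 40, 68, 80, 100, 104, 104, 102, 107, 98, 108, 103, 103, 98, 167, 234, 239, 235, 236]
120 [141, 146, 141, 142, 144, 131, 72, 43, 41, 47, 45, 40, 57, 82, 102, 100, 103, 98, 102, 101, 103, 107, 102, 106, 161, 233, 238, 236, 240, 241]
128 [141, 133, 143, 139, 135, 87, 50, 41, 40, 44, 43, 51, 70, 94, 101, 101, 103, 104, 101, 100, 106, 106, 98, 137, 227, 243, 242, 241, 241, 241]
132 [248, 249, 249, 252, 251, 213, 114, 50, 38, 37, 46, 55, 81, 96, 104, 105, 101, 103, 105, 103, 102, 104, 109, 175, 249, 249, 247, 246, 246, 245]
135 [246, 247, 247, 248, 246, 246, 249, 247, 216, 152, 79, 61, 73, 102, 107, 105, 106, 105, 108, 100, 102, 99, 124, 210, 249, 248, 247, 247, 247, 247]
142 [108, 104, 111, 111, 113, 111, 80, 44, 27, 32, 36, 31, 36, 48, 95, 106, 107, 115, 111, 108, 108, 105]
150 [139, 136, 165, 229, 237, 234, 160, 72, 27, 30, 35, 34, 24, 93, 195, 234, 232, 231, 229, 231, 232, 231]
165 [143, 142, 142, 156, 216, 228, 162, 72, 32, 30, 33, 39, 27, 115, 226, 235, 233, 229, 231, 229, 229, 229]
180 [137, 162, 231, 235, 235, 234, 168, 71, 28, 32, 33, 23, 23, 122, 236, 239, 235, 232, 235, 234, 234, 234]
```

```bash
python3 - <<'E'
from h import *; from cell import *
w=dict(np.load("pics/wrist6.npz"))
clip=L(ray(w,(325.7,129),.064)); ptr=L(ray(w,(249.9,145),.052)); cl2=L(ray(w,(313.5,129),.048)); tcp=L(r.current_ee_pos())
print(clip,ptr,cl2,tcp); d=ptr[0]-clip[0]; print("d",d)
r.movel(W(tcp[0]-d,tcp[1],tcp[2]),vel=.04)
print(r.current_clock(),L(r.current_ee_pos()),np.round(r.current_wrist_force(),1),r.current_width())
w=vision.read_camera("wrist"); np.savez("pics/wrist7.npz",**w)
cv2.imwrite("pics/w7.png",cv2.convertScaleAbs(cv2.resize(w["pixels"][60:260,160:360],(600,600),interpolation=cv2.INTER_CUBIC),alpha=1.3,beta=10))
s=vision.read_camera("scene"); np.savez("pics/scene7.npz",**s)
g=cv2.cvtColor(w["pixels"],cv2.COLOR_BGR2GRAY)
for v in (110,120,128,132,135): print(v,g[v,235:265].tolist())
for v in (142,150,165): print(v,g[v,240:262].tolist())
E
```

```text
[-0.20308145 -0.06072809  0.064     ] [-0.16774066 -0.05078301  0.052     ] [-0.20068631 -0.05834638  0.048     ] [-0.16725781 -0.00021154  0.02748693]
d 0.03534078909682842
22.775 [-2.01514275e-01  1.80143609e-05  2.74973206e-02] [0.5 8.2 0.3] 0.008484281716424248
110 [136, 130, 135, 138, 131, 135, 133, 130, 135, 136, 131, 94, 72, 88, 95, 94, 99, 102, 106, 106, 99, 103, 101, 107, 162, 224, 238, 236, 232, 235]
120 [129, 134, 134, 130, 129, 133, 133, 134, 132, 136, 128, 93, 70, 88, 100, 94, 101, 104, 103, 102, 101, 97, 100, 107, 172, 232, 236, 234, 233, 230]
128 [127, 127, 129, 131, 128, 129, 128, 130, 130, 130, 130, 92, 74, 97, 105, 106, 101, 99, 103, 100, 104, 102, 96, 120, 185, 223, 224, 223, 223, 221]
132 [233, 234, 234, 234, 234, 234, 235, 234, 235, 238, 234, 162, 91, 92, 106, 104, 101, 101, 102, 105, 103, 104, 95, 122, 192, 234, 234, 230, 231, 233]
135 [233, 233, 233, 232, 231, 233, 233, 232, 234, 235, 233, 191, 105, 84, 102, 101, 107, 103, 96, 97, 106, 101, 97, 127, 205, 234, 232, 232, 231, 233]
142 [102, 103, 104, 98, 108, 99, 72, 39, 26, 30, 33, 38, 19, 43, 84, 106, 110, 101, 104, 104, 102, 102]
150 [128, 157, 216, 225, 227, 220, 153, 66, 24, 32, 27, 31, 26, 83, 180, 221, 223, 220, 222, 222, 220, 218]
165 [125, 127, 126, 153, 219, 222, 148, 67, 21, 36, 31, 26, 31, 113, 214, 226, 222, 223, 220, 224, 220, 221]
```

View pics/w7.png

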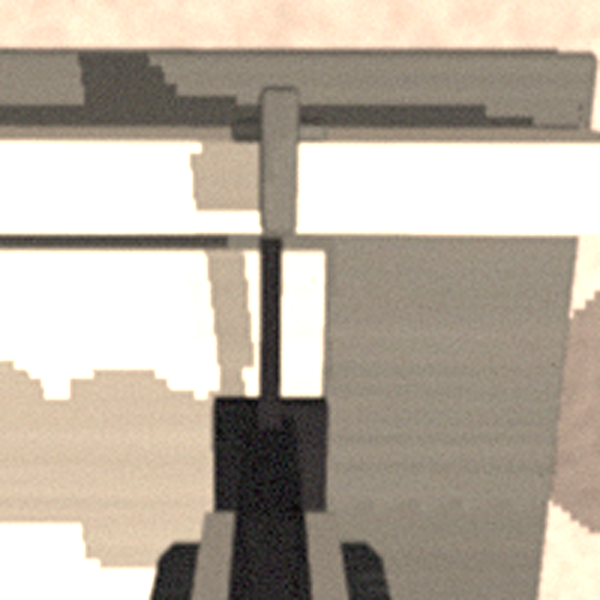

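```bash
python3 - <<'E'
from h import *; from cell import *
w=dict(np.load("pics/wrist7.npz"))
clip=L(ray(w,(253.1,129),.064)); ptr=L(ray(w,(249.8,145),.052)); d=ptr[0]-clip[0]; print("d",d)
r.movel(W(-.2026-d,0,.0270),vel=.02)   # last command was -.2026
print(r.current_clock(),L(r.current_ee_pos()),np.round(r.current_wrist_force(),1))
w=vision.read_camera("wrist"); np.savez("pics/wrist8.npz",**w)
g=cv2.cvtColor(w["pixels"],cv2.COLOR_BGR2GRAY)
for v in (110,120,128,132,135): print(v,g[v,235:265].tolist())
for v in (142,150,165): print(v,g[v,240:262].tolist())
s=vision.read_camera("scene")["pixels"]; t=vision.read_camera("top")["pixels"]
o=np.hstack([cv2.resize(s[140:260,190:400],(700,400),interpolation=cv2.INTER_CUBIC)])
cv2.imwrite("pics/s8.png",cv2.convertScaleAbs(o,alpha=1.5,beta=15))
E
```

```text
d 0.0015485939518489755
23.125 [-2.03081686e-01  1.57363549e-05  2.74569723e-02] [-1.   7.9  7.2]
110 [134, 137, 134, 133, 135, 134, 140, 128, 89, 74, 88, 97, 98, 95, 93, 96, 99, 100, 102, 97, 122, 187, 230, 235, 235, 235, 235, 234, 236, 235]
120 [137, 131, 128, 136, 132, 131, 134, 128, 89, 77, 94, 100, 93, 95, 100, 103, 100, 98, 100, 96, 118, 197, 235, 232, 233, 229, 232, 231, 232, 233]
128 [131, 128, 126, 126, 130, 132, 130, 125, 91, 79, 92, 95, 98, 97, 98, 98, 101, 102, 99, 99, 117, 189, 221, 226, 223, 223, 223, 224, 223, 221]
132 [234, 234, 235, 236, 234, 234, 236, 235, 167, 91, 89, 94, 98, 93, 100, 102, 100, 100, 102, 95, 138, 227, 235, 232, 231, 230, 230, 232, 232, 231]
135 [232, 233, 234, 233, 232, 234, 235, 231, 168, 96, 86, 92, 96, 99, 94, 98, 96, 106, 100, 94, 144, 227, 236, 231, 232, 232, 230, 231, 229, 230]
142 [97, 100, 97, 103, 103, 102, 60, 33, 35, 37, 26, 32, 31, 46, 82, 103, 100, 102, 100, 95, 101, 102]
150 [135, 130, 126, 157, 219, 220, 131, 42, 29, 27, 28, 33, 32, 87, 182, 223, 223, 223, 221, 221, 220, 222]
165 [136, 167, 171, 170, 187, 208, 127, 46, 25, 32, 30, 30, 27, 113, 215, 226, 221, 222, 219, 220, 220, 221]
```

View pics/s8.png

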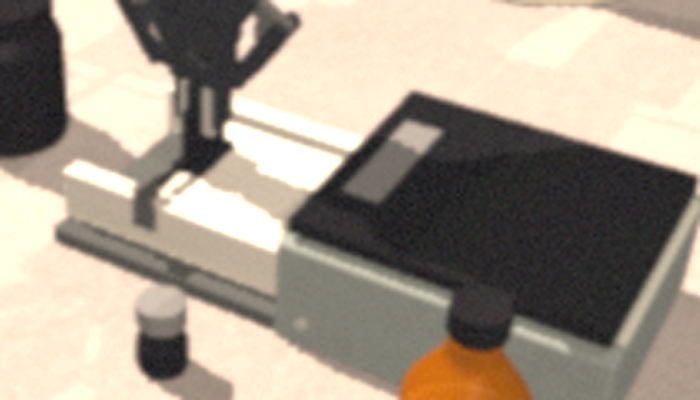

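```bash
python3 - <<'E'
from h import *; from cell import *
r.sleep(4)
g=cv2.cvtColor(vision.read_camera("wrist")["pixels"],cv2.COLOR_BGR2GRAY)
print(g[132,240:260].tolist(),g[150,240:260].tolist())
print(r.current_clock(),L(r.current_ee_pos()),np.round(r.current_wrist_force(),1),r.current_width())
r.close_job()
E
```

```text
[234, 237, 234, 167, 93, 85, 95, 99, 94, 96, 100, 105, 103, 101, 94, 116, 195, 231, 231, 233] [131, 132, 128, 152, 221, 220, 126, 42, 26, 36, 30, 28, 22, 86, 181, 221, 224, 219, 220, 220]
27.325 [-2.02984712e-01  8.93457822e-06  2.74627967e-02] [-0.5  7.8  6.6] 0.008657355532658551
the job is handed in; nothing more can be done
```

The lid is shut and the slide is drawn out to the index clip. I handed the job in at about 27 s, still gripping the tab; no verdict was reported.

- **Lid:** I pressed its grey strip with closed fingers. The force peaked at 13.6 N, fell to about 2.6 N as the catch gave way, then met the hard stop at 33.5 N. The last picture shows the lid flush.
- **Slide:** I pinched the tab with a 60 N grip and drew it out about 43 mm in all. In the last wrist image, after holding 4 s, the clip's centre (about column 249.5) and the pointer's (about 249.7) agreed to roughly 0.1–0.2 mm. The steady pull on the wrist was about 8 N.
- **Loose things:** The scene view taken just before the hold shows the canister, bottle, tank and clip standing. I did not re-measure their positions.

**Disagreements:**
- The closed fingertips end about 39 mm short of the reported TCP. The wrist image and the lid's hard stop both showed this, so I corrected the heights for it.
- The scene camera showed the printer about 8 mm off the position I took from the top camera, so the final alignment relied on the wrist camera looking straight down at the clip.
- My one attempt to cross-check the wrist camera's pose fitted poorly because I misread some points. I dropped it.

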